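Hold the calibration cap home on the meter's test port

ROBOT

A 6-joint arm with a two-finger parallel gripper is mounted at the origin on the work surface. World frame = base frame: x ahead of the robot, y to its left, z up, the work surface at z = 0. Lengths are in m, angles in rad, forces in N, time in s.
With the tool pointing down it reaches from about 0.325 to 0.75 m from the base axis. Payload 7.6 kg.
Tool frame: the origin (TCP) lies midway between the tips of the shut fingers; the grasp point (between the pads) lies robot.grasp_offset behind it (robot.grasp_offset is the distance from the TCP to the grasp point, in m); z points along the fingers, y is the line along which they close (so a half turn about z gives the same grasp; the last joint's range is limited). The gripper opens to 85 mm and grips with 20 to 120 N. Pads are 22 mm wide; open, the fingers measure 114 mm over their backs; the gripper's body (76 mm by 85 mm) begins 54 mm behind the grasp point. The pads swing forward as they close: fully open they stand 13 mm farther back than shut.
Start: joints at [1.172, 0.052, 1.401, -0, 1.689, -0.07], TCP at [0.17, 0.497, 0.231] pointing down, gripper open.
Joint ranges: [-2.9, 2.9], [-0.91, 2.17], [0.12, 2.37], [-1.06, 4.2], [0.26, 2.73], [-2.93, 2.93]. Speed limits (rad/s): [2.57, 2.57, 3.01, 3.14, 3.14, 3.14].

INTERFACE

Orientations are given as a rotation vector (axis times angle).
In Python, from workcell import robot gives the robot as it stands.
- The arm moves only by the shell command python3 -m handwheel 'ROWS' [OPENING] [FORCE]. ROWS is JSON, a list of rows, each a list of 4 numbers: the shift along the world's x, y, z scaled (see below), then the turn about the world's z scaled (see below). In form: [[dx, dy, dz, roll], ...]. A call has exactly 8 rows; each row shifts and turns the commanded pose from where the row before left it; what a row does not reach is not made up. The controller multiplies each number of a shift by 20 mm and each number of a turn by pi/2 rad. A row lasts 1/12 s, in which the tool goes at most 41.7 mm and 7.16 degrees, less where a joint would pass 70% of its speed; a pose out of reach is approached as far as the arm can. A call with a number of a shift or a turn outside -1 to 1 is refused whole. A call with a gripper value outside its range is refused whole. OPENING is the opening, from 0 (shut) to 1 (fully open), set as the call begins (- or left out, the last holds). The fingers move at their own pace and stop on an object; FORCE is the grip in N (left out, the last holds). Time passes only in rows, so rows that do not move let the fingers close, or fill a call up. It gives the time, the measured TCP pose, the force, the opening and the grip force at its end, in the units of the state.
- robot.observe(): the state, without advancing time (a new reading comes with each control period).
- robot.snapshot(name): name is "scene" or "side" or "wrist"; returns a dict with "img" (384x512x3 uint8, red, green, blue), "z_map" (384x512 float32, m along the optical axis (not along the pixel's ray), 0 where there is no reading), "intrinsics" (3x3 intrinsics, pixels), "dist" ([k1, k2, p1, p2, k3] as OpenCV has them; the pictures are not rectified), "R" (3x3) and "t" (3): a world point X has camera coordinates R X + t; the wrist camera has in their place "T_tool_cam" (4x4, takes a point from camera to tool coordinates, whose origin is the TCP and whose axes are the flange's). Camera axes: x right, y down, z forward; pixel columns grow to the right and rows downward; lengths in m; the calibration is good to about 2 mm. A picture is of the moment at which its call begins: read the wrist's pose just before it.
- robot.close_job(): hands the job in; it is judged then, once.
The state is a dict: "time": time; "q": joint angles; "joint_vel": joint speeds; "tau": joint torques, N m; "tcp_pos": TCP position; "eef_rot": TCP orientation; "contact_force": force on the tool from outside, world axes, zero at the start; "ft_torque": the same for the moment, N m; "width": finger opening in m; "gripper_force": force on a finger pad.
Only numpy, scipy, OpenCV 4.12 (cv2) and the standard library are available. Lean on these libraries where they do the work, as an engineer would, in place of code of your own. Each camera call takes 0.05 s, during which the arm holds its last target. There are 200 camera calls.

TASK

The meter on the bench is to be zeroed. Take the dust cover off its test port by the knob and put it in the round metal dish, then set the knurled cap on the port and turn it until its hidden keyways drop over the port's keys. Push the cap fully home against the sprung contact and finish while still holding it pushed down, leaving the spool, adapter and screwdriver alone.

Things in the scene. Friction and masses are not known exactly. Their poses are not given: they have to be found in the camera images.
- port_seat (a point): Centre of the round seat (60 mm across, 54 mm above the bench) of the test port on a grey meter fixed to the bench (case 150 x 110 mm, its top 50 mm above the bench). The cap's underside rests on the seat when home. z is up, x points away from the meter's small screen. A brass spigot 35 mm across and 28 mm tall rises from the seat, its top 6 mm tapering to 29 mm.
- port_keys (a point): Point on the port's axis 18 mm above the seat, level with the tops of four fixed brass keys, 90 degrees apart, that stand out from the spigot to a radius of 23 mm, each 5 mm wide, from the seat up. Their direction about the axis differs every time and is NOT given by this frame's axes; it can be seen from above once the cover is off, or felt by turning the cap.
- contact (a joint): Sprung copper contact, 16 mm across, in the middle of the spigot, standing 10 mm above it (38 mm above the seat). Value: how far it is pressed down in m, 0 when free; it pushes back with 3 N at first and 9 N at 8 mm, where the cap is home. Its stop is at 9 mm.
- cap: Knurled aluminium cap standing on the bench, about 140 g, round, closed on top, 44 mm tall; origin at the centre of its underside, z up. The lowest 6 mm inside is a land with a 39 mm bore that goes over the spigot, cut by four keyways 11 mm wide at the cap's own +x, +y, -x and -y, hidden from above. Above the land the bore is 48 mm, up to a ceiling 30 mm above the underside.
- cap_head (a point): Centre of the cap's solid knurled head (14 mm tall, 56 mm across; the skirt below is 54 mm), 37 mm above its underside: grip here. If the keyways miss the keys the cap rests on them, 18 mm above the seat. Turned (at most 90 degrees; 8 degrees off will do) it drops until it meets the contact, 8 mm above the seat, then needs a push to the seat; it springs up if let go.
- cover: Smooth black plastic dust cover, 60 g, sitting loose over the port on the seat: an inverted cup 58 mm across and 46 mm tall with a knob 22 mm across and 24 mm tall in the middle of its top (70 mm tall in all). Origin at the centre of its underside, z up. It must be lifted straight up by 40 mm to clear the port.
- dish: Round dark metal dish fixed to the bench, 130 mm across the rim and 28 mm tall, inner floor about 100 mm across and 4 mm above the bench. Origin at the centre of its underside.
- spool: Bystander: small spool of copper wire with plywood ends, 48 mm across, 38 mm tall. Origin at the centre of its underside.
- adapter: Bystander: white mains adapter, 50 x 50 mm, 52 mm tall. Origin at the centre of its underside.
- screwdriver: Bystander: screwdriver lying on the bench beyond the meter, about 200 mm long, its own x along the blade.
Not all that is in view belongs to the job. Leave any blue look-alike of the cover alone.

How it is judged:
On the way, in this order (a step that is already met when the one before it is completed fails the run):
1. the dust cover lies in the dish, let go (horizontal distance between cover and dish below 0.05 m and height (world z) of cover below 0.08 m and contact force between cover and dish above 0.05 N and contact force between the fingers and cover below 0.05 N and linear speed of cover below 0.03 m/s), for 0.2 s.
2. the cap's keyways have dropped over the port's keys (horizontal distance between cap and port_seat below 0.004 m and angle between cap's own z axis and vertical below 0.1 rad and z of cap in the frame of port_seat below 0.014 m), for 0.1 s.
At the end, for the whole second after the job is handed in: Cap on the port: underside within 2.5 mm of the seat, 4 mm of the axis, 0.1 rad of upright; sprung contact pressed over 5 mm; fingers bearing on the cap with over 3 N. Cover at rest in the dish (origin within 50 mm of its centre, below 80 mm height), not touched by the fingers (all of step 1 and horizontal distance between cap and port_seat below 0.004 m and angle between cap's own z axis and vertical below 0.1 rad and z of cap in the frame of port_seat below 0.0025 m and value of joint contact above 0.005 m and contact force between the fingers and cap above 3 N); the arm keeps its last pose, push and grip.
It fails at once if the spool is moved by more than 20 mm (distance of spool from where it was at the start of the episode above 0.02 m).
It fails at once if the adapter is moved by more than 20 mm (distance of adapter from where it was at the start of the episode above 0.02 m).
It fails at once if the screwdriver is moved by more than 20 mm (distance of screwdriver from where it was at the start of the episode above 0.02 m).
It also fails if it takes over 64 s, if anything falls off the work surface, if the arm or the gripper's body presses on something with over 40 N, if the wrist force passes 120 N, or if a joint passes its speed limit or range.

## Working session

There is one attempt and no reset: what is moved stays moved. The work goes in short steps, Python scripts to look and compute and a shell command to move; the robot and the scene stay as the last step left them, time stands still between calls to the robot, and variables do not carry over. Pictures are saved under pics/ and viewed, at most 10 in all, crops included, and the job is handed in when it is done.

```bash
ls; mkdir -p pics; cat > h.py <<'E'
import numpy as np,cv2,json
from workcell import robot
def snap(n):
    s=robot.observe(); d=robot.snapshot(n); d['s']=s; 
    if n=='wrist':
        T=np.eye(4);T[:3,:3]=cv2.Rodrigues(np.array(s['eef_rot'],float))[0];T[:3,3]=s['tcp_pos']
        W=T@np.array(d['T_tool_cam']);d['Rw']=W[:3,:3];d['c']=W[:3,3]
    else:
        R=np.array(d['R']);d['Rw']=R.T;d['c']=-R.T@np.array(d['t'])
    return d
def pts(d,uv,z=None):
    uv=np.array(uv,float).reshape(-1,1,2)
    n=cv2.undistortPoints(uv,np.array(d['intrinsics']),np.array(d['dist'])).reshape(-1,2)
    r=np.c_[n,np.ones(len(n))]@d['Rw'].T
    if z is not None: return d['c']+r*((z-d['c'][2])/r[:,2])[:,None]
    zz=np.array([d['z_map'][int(v),int(u)] for u,v in uv.reshape(-1,2)])
    return d['c']+r*zz[:,None]
def allpts(d):
    v,u=np.mgrid[0:384,0:512]; return pts(d,np.c_[u.ravel(),v.ravel()]).reshape(384,512,3)
def save(n,img): cv2.imwrite('pics/'+n+'.png',cv2.cvtColor(np.ascontiguousarray(img),cv2.COLOR_RGB2BGR))
E
python3 - <<'E'
from h import *
a=snap('scene');b=snap('side');print(a['c'],b['c'],a['s'],robot.grasp_offset)
np.save('scene.npy',a,allow_pickle=True);np.save('side.npy',b,allow_pickle=True)
save('scene',cv2.resize(a['img'],(800,600)));save('side',cv2.resize(b['img'],(800,600)))
E
```

```text
pics
[ 1.42826389 -0.10129319  0.62967205] [0.55186064 0.91831437 0.69951495] {'time': 0.0, 'q': array([ 1.17171938e+00,  5.28530667e-02,  1.40175705e+00,  1.07176227e-05,
        1.68862091e+00, -7.02610716e-02]), 'joint_vel': array([-1.34067080e-03,  1.14793528e-03, -1.07726511e-03,  7.27918780e-06,
       -3.33901525e-03,  3.30492480e-04]), 'tau': array([-1.46038387e-04, -3.81649017e+01, -3.60189235e+01, -1.51043542e-05,
        6.00188971e-03, -9.93736847e-06]), 'tcp_pos': array([0.16936733, 0.49659634, 0.23044759]), 'eef_rot': array([-5.14112918e-01, -3.09884294e+00,  2.49881174e-03]), 'contact_force': array([-0.11478893, -0.17654234,  0.71610031]), 'ft_torque': array([-0.00206264, -0.01607199,  0.01201955]), 'gripper_force': 0.0, 'width': 0.08538554657419441} 0.0187
```

View pics/scene.png

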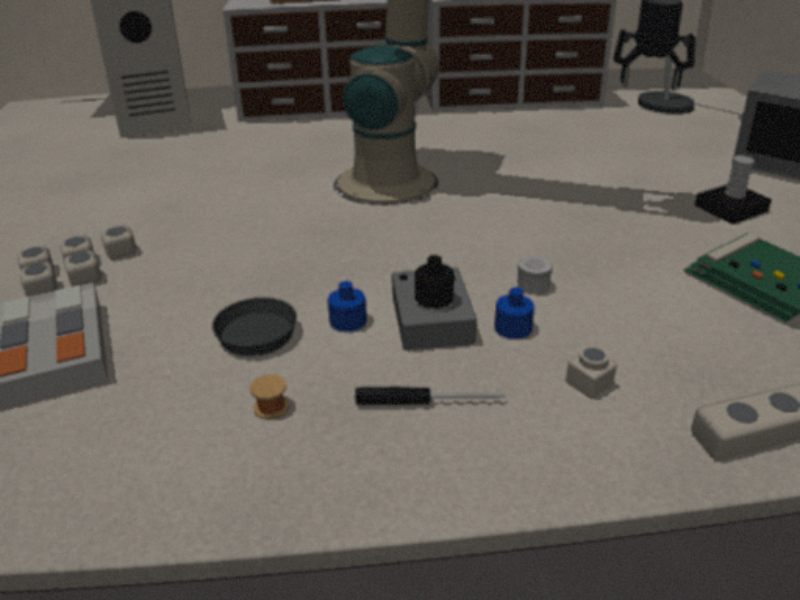

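View pics/side.png

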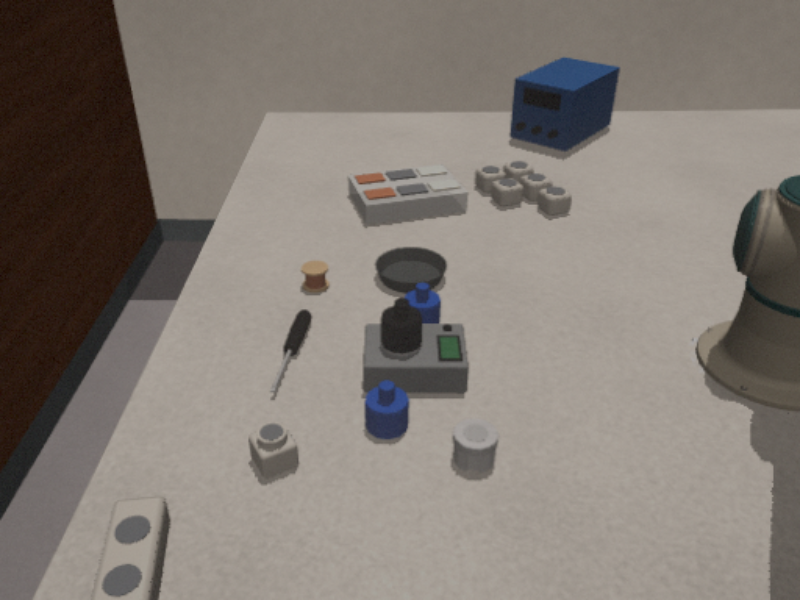

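The scene view shows the black cover on the meter with its knob top at (434,261), the cap at (535,265), the dish at (255,325) and the blue decoys at (347,305) and (514,312). The side view shows the knob top at (402,306), the cap top at (475,435), the dish at (411,268) and the meter screen on the robot side. Next I'll measure from these.

```bash
python3 - <<'E'
from h import *
k=1.5625
for n,P in (('scene',dict(knob=[(434,260,.124)],cap=[(535,264,.044)],dishrim=[(214,322,.028),(297,322,.028)],dishfb=[(255,300,.028),(255,346,.028)])),
            ('side',dict(knob=[(402,304,.124)],cap=[(475,434,.044)],dishrim=[(376,268,.028),(446,268,.028)],dishfb=[(411,250,.028),(411,281,.028)]))):
    d=np.load(n+'.npy',allow_pickle=True).item()
    for m,l in P.items():
        for u,v,z in l: print(n,m,pts(d,[(u/k,v/k)],z).round(3),pts(d,[(u/k,v/k)]).round(3))
    A=allpts(d).reshape(-1,3);ok=d['z_map'].ravel()>0;A=A[ok]
    A=A[(A[:,0]>.2)&(A[:,0]<.95)&(abs(A[:,1])<.45)]
    B=A[(A[:,2]>.112)&(A[:,2]<.16)];print('knob pts',len(B),B.mean(0).round(3) if len(B) else '')
    C=A[(A[:,2]>.038)&(A[:,2]<.05)&(A[:,1]>.1)&(A[:,0]<.6)];print('cap pts',len(C),C.min(0),C.max(0))
    q=pts(d,[(535/k,264/k)],0.044)
E
```

```text
scene knob [[0.565 0.026 0.124]] [[0.563 0.027 0.123]]
scene cap [[0.463 0.21  0.044]] [[0.459 0.211 0.042]]
scene dishrim [[ 0.54  -0.306  0.028]] [[ 0.542 -0.305  0.029]]
scene dishrim [[ 0.557 -0.179  0.028]] [[ 0.515 -0.183 -0.001]]
scene dishfb [[ 0.487 -0.247  0.028]] [[ 0.48  -0.248  0.024]]
scene dishfb [[ 0.609 -0.239  0.028]] [[ 0.607 -0.239  0.026]]
knob pts 78 [0.562 0.026 0.12 ]
cap pts 456 [0.43443738 0.11805551 0.03806397] [0.59999126 0.23943825 0.04986894]
side knob [[0.555 0.037 0.124]] [[0.555 0.031 0.12 ]]
side cap [[0.461 0.214 0.044]] [[0.461 0.211 0.041]]
side dishrim [[ 0.602 -0.226  0.028]] [[ 0.603 -0.233  0.024]]
side dishrim [[ 0.478 -0.227  0.028]] [[ 0.478 -0.229  0.027]]
side dishfb [[ 0.54  -0.292  0.028]] [[ 0.54  -0.304  0.021]]
side dishfb [[ 0.54  -0.182  0.028]] [[ 0.54  -0.228  0.   ]]
knob pts 75 [0.557 0.032 0.12 ]
cap pts 845 [0.43137252 0.12176487 0.03803898] [0.59984303 0.24012745 0.04994073]
```

```bash

python3 -m handwheel '[[0.8,-0.97,0.06,0],[0.8,-0.97,0.06,0],[0.8,-0.97,0.06,0],[0.8,-0.97,0.06,0],[0.8,-0.97,0.06,0],[0.8,-0.97,0.06,0],[0.8,-0.97,0.06,0],[0.8,-0.97,0.06,0]]'
python3 -m handwheel '[[0.8,-0.97,0.06,0],[0.8,-0.97,0.06,0],[0.8,-0.97,0.06,0],[0.8,-0.97,0.06,0],[0.8,-0.97,0.06,0],[0.8,-0.97,0.06,0],[0.8,-0.97,0.06,0],[0.8,-0.97,0.06,0]]'
python3 -m handwheel '[[0.8,-0.97,0.06,0],[0.8,-0.97,0.06,0],[0.8,-0.97,0.06,0],[0.8,-0.97,0.06,0],[0.8,-0.97,0.06,0],[0.8,-0.97,0.06,0],[0.8,-0.97,0.06,0],[0,0,0,0]]'
python3 - <<'E'
from h import *
d=snap('wrist');np.save('w1.npy',d,allow_pickle=True);print(d['s']['tcp_pos'],d['s']['eef_rot'],d['s']['q'],d['c'])
save('w1',cv2.resize(d['img'],(800,600)))
E
```

```text
time: 0.77
tcp_pos: [0.298, 0.3406, 0.2406]
eef_rot: [-0.514, -3.099, 0.001]
contact_force: [0.7, -0.0, -0.1]
width: 0.0856
gripper_force: 0.0
time: 1.43
tcp_pos: [0.426, 0.1854, 0.2502]
eef_rot: [-0.514, -3.099, 0.0]
contact_force: [-0.0, 0.3, 0.2]
width: 0.0854
gripper_force: 0.0
time: 2.1
tcp_pos: [0.539, 0.0476, 0.2579]
eef_rot: [-0.52, -3.097, 0.002]
contact_force: [-0.4, -0.8, -0.3]
width: 0.0852
gripper_force: 0.0
[0.53901716 0.04758444 0.25791164] [-5.19572758e-01 -3.09744992e+00  1.89990931e-03] [ 2.03398092e-02  9.38149219e-02  1.30445787e+00 -1.04370112e-03
  1.74439644e+00 -1.21824652e+00] [0.47702767 0.06955013 0.40052455]
```

View pics/w1.png

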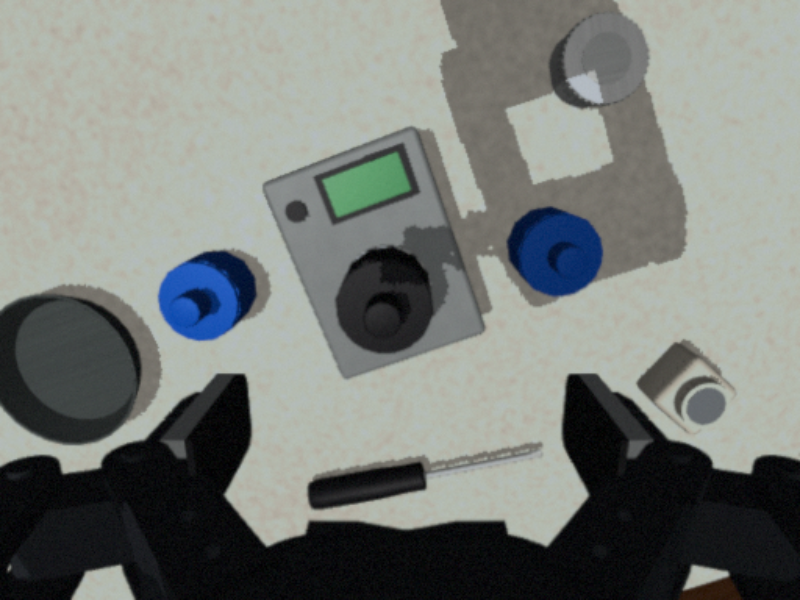

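The wrist view shows the knob top at about (383,312), the cap top at (606,58) and the dish's inner floor near (75,358).

```bash
python3 - <<'E'
from h import *
k=1.5625
d=np.load('w1.npy',allow_pickle=True).item()
for m,u,v,z in (('knob',383,312,.124),('coverrim',385,303,.1),('cap',606,57,.044),('dishfloor',75,358,.004),('dishrimR',140,370,.028),('meter c',413,127,.05),('m',264,185,.05),('m',345,377,.05),('m',485,328,.05)):
    print(m,pts(d,[(u/k,v/k)],z).round(4),pts(d,[(u/k,v/k)]).round(4))
E
```

```text
knob [[0.5519 0.0301 0.124 ]] [[0.5517 0.0301 0.1245]]
coverrim [[0.5535 0.0296 0.1   ]] [[0.5475 0.0328 0.1235]]
cap [[0.46   0.2103 0.044 ]] [[0.46   0.2098 0.0452]]
dishfloor [[ 0.5386 -0.2432  0.004 ]] [[ 0.5385 -0.2429  0.0044]]
dishrimR [[ 0.5607 -0.1785  0.028 ]] [[ 0.5643 -0.1895  0.0116]]
meter c [[0.462  0.0791 0.05  ]] [[0.4619 0.0792 0.0476]]
m [[ 0.4643 -0.0252  0.05  ]] [[ 0.4642 -0.0256  0.0485]]
m [[ 0.609 -0.023  0.05 ]] [[ 0.6093 -0.0232  0.0492]]
m [[0.6063 0.0832 0.05  ]] [[ 6.249e-01  8.520e-02 -4.000e-04]]
```

```bash

python3 -m handwheel '[[0.35,-0.44,-0.5,0],[0.35,-0.44,-1,0],[0,0,-1,0],[0,0,-1,0],[0,0,-1,0],[0,0,-1,0],[0,0,-0.5,0],[0,0,0,0]]' 0.7
python3 -m handwheel '[[0,0,-1,0],[0,0,-0.7,0],[0,0,0,0],[0,0,0,0],[0,0,0,0],[0,0,0,0],[0,0,0,0],[0,0,0,0]]' 0.7
```

```text
time: 2.82
tcp_pos: [0.5498, 0.0335, 0.1356]
eef_rot: [-0.512, -3.094, 0.001]
contact_force: [-1.0, -0.3, 0.3]
width: 0.0598
gripper_force: 0.0
time: 3.48
tcp_pos: [0.5519, 0.0331, 0.1059]
eef_rot: [0.514, 3.098, 0.0]
contact_force: [0.4, 0.1, -0.3]
width: 0.0599
gripper_force: 0.0
```

```bash

python3 -m handwheel '[[0,-0.15,-0.1,0],[0,0,0,0],[0,0,0,0],[0,0,0,0],[0,0,0,0],[0,0,0,0],[0,0,0,0],[0,0,0,0]]' 0 40
python3 -m handwheel '[[0,0,0.1,0],[0,0,0.2,0],[0,0,0.4,0],[0,0,0.5,0],[0,0,0.6,0],[0,0,0.6,0],[0,0,0.6,0],[0,0,0.6,0]]'
```

```text
time: 4.15
tcp_pos: [0.5515, 0.0301, 0.1029]
eef_rot: [-0.514, -3.099, -0.0]
contact_force: [0.3, -0.1, -1.1]
width: 0.0206
gripper_force: 39.1
time: 4.82
tcp_pos: [0.5517, 0.0301, 0.1768]
eef_rot: [0.514, 3.098, 0.0]
contact_force: [0.6, 0.3, -0.2]
width: 0.0204
gripper_force: 39.1
```

```bash

python3 -m handwheel '[[-0.03,-0.5,0.3,0],[-0.03,-1,0,0],[-0.03,-1,0,0],[-0.03,-1,0,0],[-0.03,-1,0,0],[-0.03,-1,0,0],[-0.03,-1,0,0],[-0.03,-1,0,0]]'
python3 -m handwheel '[[-0.05,-1,0,0],[-0.05,-1,0,0],[-0.05,-1,0,0],[-0.05,-1,0,0],[-0.05,-1,0,0],[-0.05,-0.7,0,0],[0,-0.4,-0.4,0],[0,0,-0.8,0]]'
python3 -m handwheel '[[0,0,-1,0],[0,0,-1,0],[0,0,-1,0],[0,0,-0.8,0],[0,0,0,0],[0,0,0,0],[0,0,0,0],[0,0,0,0]]'
```

```text
time: 5.48
tcp_pos: [0.5463, -0.1216, 0.1812]
eef_rot: [-0.515, -3.099, 0.0]
contact_force: [0.7, -0.2, -0.8]
width: 0.0209
gripper_force: 39.1
time: 6.15
tcp_pos: [0.5412, -0.2441, 0.1585]
eef_rot: [0.516, 3.095, -0.002]
contact_force: [0.5, -0.1, -0.5]
width: 0.0204
gripper_force: 39.2
time: 6.82
tcp_pos: [0.5415, -0.2422, 0.0826]
eef_rot: [0.513, 3.097, -0.001]
contact_force: [0.3, -0.6, -0.4]
width: 0.0207
gripper_force: 39.2
```

```bash

python3 -m handwheel '[[0,0,-0.6,0],[0,0,-0.4,0],[0,0,-0.3,0],[0,0,-0.1,0],[0,0,-0.05,0],[0,0,0,0],[0,0,0,0],[0,0,0,0]]'
python3 -m handwheel '[[0,0,0,0],[0,0,0,0],[0,0,0,0],[0,0,0,0],[0,0,1,0],[0,0,1,0],[0,0,1,0],[0,0,1,0]]' 0.7
```

```text
time: 7.48
tcp_pos: [0.5408, -0.2421, 0.0527]
eef_rot: [0.514, 3.099, -0.0]
contact_force: [-3.6, 0.1, 7.5]
width: 0.0205
gripper_force: 39.8
time: 8.15
tcp_pos: [0.5406, -0.2418, 0.1325]
eef_rot: [-0.514, -3.099, -0.0]
contact_force: [-0.8, -0.2, 0.2]
width: 0.0597
gripper_force: 0.0
```

```bash

python3 -m handwheel '[[0,0.5,1,0],[0.2,1,1,0],[0.2,1,0,0],[0.2,1,0,0],[0.2,1,0,0],[0.2,1,0,0],[0.2,1,0,0],[0.2,1,0,0]]'
python3 -m handwheel '[[0.2,1,0,0],[0.2,1,0,0],[0.2,1,0,0],[0.2,1,0,0],[0.2,0.8,0,0],[0.2,0.2,0,0],[0,0,0,0],[0,0,0,0]]'
python3 - <<'E'
from h import *
d=snap('wrist');np.save('w2.npy',d,allow_pickle=True);print(d['s']['tcp_pos'],d['c'])
# project approx port
X=np.array([.552,.030,.08]);c=d['Rw'].T@(X-d['c']);K=np.array(d['intrinsics'])
u,v,_=(K@c)/c[2];u,v=int(u),int(v);print(u,v)
save('w2',cv2.resize(d['img'],(800,600)))
h=60;y0=max(0,v-h);x0=max(0,u-h*4//3);cr=d['img'][y0:y0+2*h,x0:x0+160];print(x0,y0)
save('w2c',cv2.resize(cr,None,fx=5,fy=5,interpolation=cv2.INTER_CUBIC))
E
```

```text
time: 8.82
tcp_pos: [0.5688, -0.0909, 0.1717]
eef_rot: [-0.514, -3.099, -0.0]
contact_force: [0.8, 0.2, 0.4]
width: 0.0599
gripper_force: 0.0
time: 9.48
tcp_pos: [0.5927, 0.0076, 0.1717]
eef_rot: [-0.514, -3.099, 0.001]
contact_force: [-0.0, -0.3, -0.6]
width: 0.06
gripper_force: 0.0
[0.5927333  0.00755797 0.17167508] [0.53056683 0.0291911  0.31426104]
271 128
191 68
```

View pics/w2c.png

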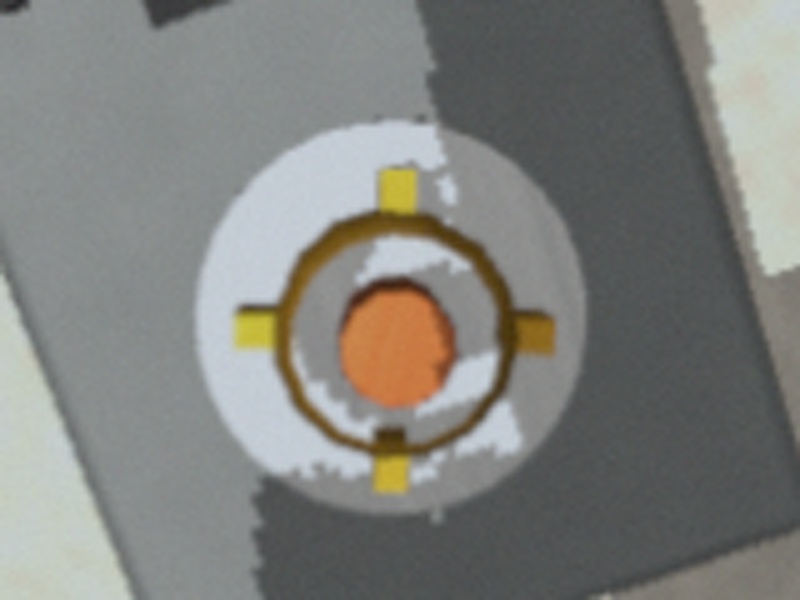

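The crop shows the four keys at about (398,190), (255,328), (391,473) and (535,334). The contact is at (397,343) and the seat circle is centred at (391,318).

```bash
python3 - <<'E'
from h import *
d=np.load('w2.npy',allow_pickle=True).item()
f=lambda l,z:pts(d,[(191+(u-2)/5,68+(v-2)/5) for u,v in l],z)
kk=f([(398,190),(255,328),(391,473),(535,334)],.072);print(kk.round(4),kk.mean(0))
for i in (0,1):
    w=kk[i]-kk[i+2];print(np.degrees(np.arctan2(w[1],w[0]))%90, np.linalg.norm(w))
print('contact',f([(397,343)],.092),'seat',f([(391,318)],.054), f([(196,318),(586,318),(391,121),(391,515)],.054).round(4))
w=np.load('w1.npy',allow_pickle=True).item();print(allpts(w)[36-6:36+6,388-6:388+6].reshape(-1,3).mean(0))
E
```

```text
[[0.5372 0.0346 0.072 ]
 [0.5489 0.0092 0.072 ]
 [0.5751 0.0209 0.072 ]
 [0.5626 0.0468 0.072 ]] [0.5559579  0.02785211 0.072     ]
70.11078714054912 0.040286143199510696
69.96032824969757 0.04003488403324899
contact [[0.55525397 0.0278037  0.092     ]] seat [[0.55555596 0.0279046  0.054     ]] [[ 5.459e-01 -4.000e-04  5.400e-02]
 [ 5.652e-01  5.620e-02  5.400e-02]
 [ 5.278e-01  3.720e-02  5.400e-02]
 [ 5.848e-01  1.810e-02  5.400e-02]]
[0.45898219 0.21000139 0.04457709]
```

```bash

python3 -m handwheel '[[-0.6,1,0,0],[-0.6,1,0,0],[-0.6,1,0,0],[-0.6,1,0,0],[-0.6,1,0,0],[-0.6,1,0,0],[-0.6,1,0,0],[-0.6,1,0,0]]' 1
python3 -m handwheel '[[0,1,0,0],[0,0.1,0,0],[0,0,0,0],[0,0,0,0],[0,0,0,0],[0,0,0,0],[0,0,0,0],[0,0,0,0]]'
python3 - <<'E'
from h import *
d=snap('wrist');np.save('w3.npy',d,allow_pickle=True);print(d['s']['tcp_pos'],d['s']['q'])
A=allpts(d);m=(A[...,2]>.04)&(A[...,2]<.05)&(np.hypot(A[...,0]-.46,A[...,1]-.21)<.04)
c,r=cv2.minEnclosingCircle(A[m][:,:2].astype(np.float32));print(m.sum(),c,r,A[m].mean(0))
v,u=np.where(m);x0,y0=int(u.mean())-80,int(v.mean())-60;x0=max(x0,0);y0=max(y0,0);print(x0,y0)
save('w3c',cv2.resize(d['img'][y0:y0+120,x0:x0+160],None,fx=5,fy=5,interpolation=cv2.INTER_CUBIC))
E
```

```text
time: 10.2
tcp_pos: [0.4962, 0.1678, 0.172]
eef_rot: [0.517, 3.099, -0.0]
contact_force: [0.7, -1.1, 0.5]
width: 0.0854
gripper_force: 0.0
time: 10.87
tcp_pos: [0.4969, 0.1896, 0.1719]
eef_rot: [0.515, 3.099, 0.0]
contact_force: [0.4, -0.2, -0.6]
width: 0.0854
gripper_force: 0.0
[0.49688511 0.18957666 0.17193138] [ 2.95044240e-01  9.68633760e-02  1.47214846e+00 -1.48984100e-06
  1.57250607e+00 -9.46130907e-01]
3937 (0.46048393845558167, 0.2098190039396286) 0.028837084770202637 [0.45974702 0.21009017 0.04421943]
188 69
```

View pics/w3c.png

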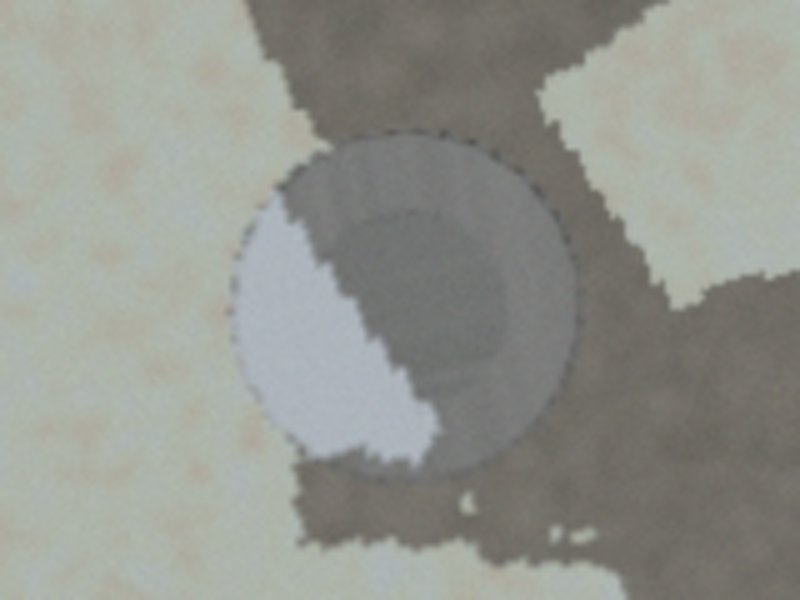

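The cap top is a grey disc centred at about (405,305) in the crop, which agrees with the depth fit at (0.460, 0.210). Next is the descent to grip it.

```bash

python3 -m handwheel '[[-0.6,0.34,-0.5,0],[-0.6,0.34,-1,0],[-0.63,0.34,-1,0],[0,0,-1,0],[0,0,-1,0],[0,0,-0.5,0],[0,0,0,0],[0,0,0,0]]'
python3 - <<'E'
from h import *
print(robot.observe()['tcp_pos'])
E
```

```text
time: 11.58
tcp_pos: [0.4603, 0.2104, 0.0722]
eef_rot: [-0.514, -3.099, 0.0]
contact_force: [0.1, -0.0, -0.1]
width: 0.0855
gripper_force: 0.0
[0.46029085 0.21039552 0.07222013]
```

```bash

python3 -m handwheel '[[0,0,-1,0],[0,0,-1,0],[0,0,-0.6,0],[0,0,-0.35,0],[0,0,0,0],[0,0,0,0],[0,0,0,0],[0,0,0,0]]'
python3 -m handwheel '[[0,0,0,0],[0,0,0,0],[0,0,0,0],[0,0,0,0],[0,0,0,0],[0,0,0,0],[0,0,0,0],[0,0,0,0]]' 0 60
python3 -m handwheel '[[0,0,0.5,0],[0,0,1,0],[0,0,1,0],[0,0,1,0],[0,0,1,0],[0,0,1,0],[0,0,1,0],[0,0,0.5,0]]'
python3 - <<'E'
from h import *
d=snap('side');s=d['s'];print(s['tcp_pos'],s['width'])
A=allpts(d);m=(np.hypot(A[...,0]-.46,A[...,1]-.21)<.06)&(A[...,2]>.09)
save('side2',cv2.resize(d['img'][160:352,200:456],None,fx=3,fy=3))
E
```

```text
time: 12.25
tcp_pos: [0.4609, 0.2108, 0.0142]
eef_rot: [0.514, 3.097, 0.002]
contact_force: [0.0, 0.1, 0.1]
width: 0.0851
gripper_force: 0.0
time: 12.92
tcp_pos: [0.4606, 0.2107, 0.0138]
eef_rot: [0.514, 3.098, 0.001]
contact_force: [-0.8, 0.4, 5.8]
width: 0.0545
gripper_force: 63.0
time: 13.58
tcp_pos: [0.4607, 0.2107, 0.1558]
eef_rot: [0.514, 3.096, 0.003]
contact_force: [0.0, 0.5, -1.4]
width: 0.0538
gripper_force: 63.4
[0.46068486 0.21074256 0.155805  ] 0.05375685072492987
```

View pics/side2.png

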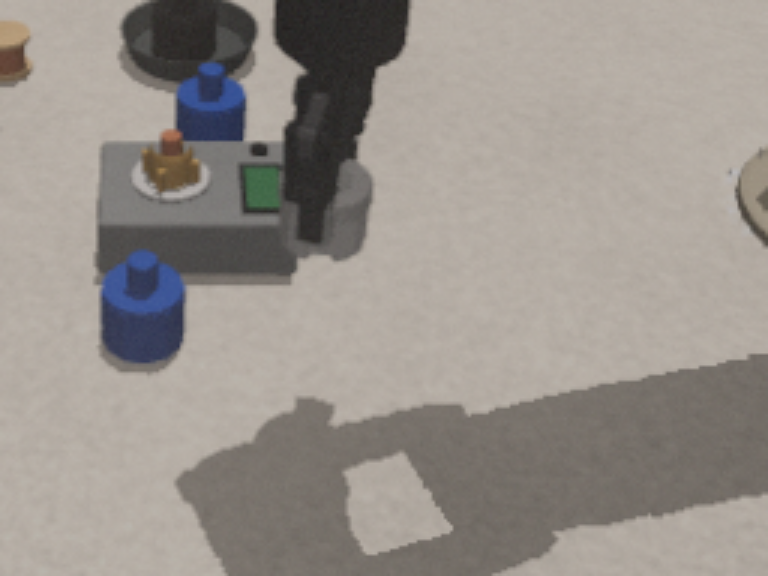

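The side view shows the cap held level between the fingers, the cover in the dish and the port exposed. Next I carry the cap over the port.

```bash

python3 -m handwheel '[[0.2,-0.5,0,0],[0.5,-1,0,0],[0.5,-1,0,0],[0.5,-1,0,0],[0.5,-1,0,0],[0.5,-1,0,0],[0.5,-1,0,0],[0.5,-1,0,0]]'
python3 -m handwheel '[[0.5,-1,0,0],[0.5,-0.6,0,0],[0.08,0,0,0],[0,0,0,0],[0,0,0,0],[0,0,0,0],[0,0,0,0],[0,0,0,0]]'
```

```text
time: 14.3
tcp_pos: [0.5337, 0.0586, 0.1507]
eef_rot: [-0.514, -3.096, 0.001]
contact_force: [-0.4, 0.1, -0.7]
width: 0.054
gripper_force: 63.5
time: 14.97
tcp_pos: [0.5554, 0.0291, 0.1529]
eef_rot: [-0.513, -3.099, -0.0]
contact_force: [-0.4, -0.1, -1.3]
width: 0.0543
gripper_force: 63.5
```

```bash

python3 -m handwheel '[[0.04,-0.03,-0.5,0],[0,0,-0.8,0],[0,0,-0.6,0],[0,0,-0.5,0],[0,0,-0.4,0],[0,0,-0.2,0],[0,0,0,0],[0,0,0,0]]'
python3 -m handwheel '[[0,0,-0.1,0],[0,0,-0.1,0],[0,0,-0.1,0],[0,0,-0.1,0],[0,0,0,0],[0,0,0,0],[0,0,0,0],[0,0,0,0]]'
```

```text
time: 15.63
tcp_pos: [0.5567, 0.0279, 0.0932]
eef_rot: [0.514, 3.099, 0.0]
contact_force: [0.3, 0.2, -1.9]
width: 0.0542
gripper_force: 63.5
time: 16.3
tcp_pos: [0.5568, 0.0279, 0.0855]
eef_rot: [0.514, 3.098, 0.0]
contact_force: [-1.4, -0.3, 3.4]
width: 0.0543
gripper_force: 63.9
```

```bash

python3 -m handwheel '[[0,0,-0.05,0],[0,0,0,-0.04],[0,0,0,-0.04],[0,0,0,-0.04],[0,0,0,-0.04],[0,0,0,-0.04],[0,0,0,0],[0,0,0,0]]'
python3 -m handwheel '[[0,0,0,-0.04],[0,0,0,-0.04],[0,0,0,-0.04],[0,0,0,-0.04],[0,0,0,0],[0,0,0,0],[0,0,0,0],[0,0,0,0]]'
```

```text
time: 16.97
tcp_pos: [0.5562, 0.0279, 0.0833]
eef_rot: [-0.99, -2.981, 0.0]
contact_force: [-0.7, 0.4, -1.4]
width: 0.0541
gripper_force: 63.4
time: 17.63
tcp_pos: [0.5552, 0.0265, 0.085]
eef_rot: [-1.356, -2.832, 0.006]
contact_force: [-9.1, -3.9, 13.5]
width: 0.0541
gripper_force: 65.3
```

```bash

python3 -m handwheel '[[0,0,0.05,0.04],[0,0,0.05,0.04],[0,0,0,0.04],[0,0,0,0.04],[0,0,0,0],[0,0,0,0],[0,0,0,0],[0,0,0,0]]'
python3 -m handwheel '[[0,0,-0.1,0],[0,0,-0.1,0],[0,0,-0.05,0],[0,0,-0.05,0],[0,0,-0.05,0],[0,0,0,0],[0,0,0,0],[0,0,0,0]]'
```

```text
time: 18.3
tcp_pos: [0.5565, 0.0279, 0.0858]
eef_rot: [-0.994, -2.98, -0.0]
contact_force: [-0.5, 0.3, -0.9]
width: 0.0543
gripper_force: 64.1
time: 18.97
tcp_pos: [0.5565, 0.0278, 0.0788]
eef_rot: [0.993, 2.981, 0.0]
contact_force: [1.4, -0.2, -1.5]
width: 0.0541
gripper_force: 64.0
```

It has dropped past the key tops and is still free, so I keep pushing down.

```bash

python3 -m handwheel '[[0,0,-0.1,0],[0,0,-0.1,0],[0,0,-0.1,0],[0,0,0,0],[0,0,0,0],[0,0,0,0],[0,0,0,0],[0,0,0,0]]' 0 100
python3 -m handwheel '[[0,0,-0.1,0],[0,0,-0.1,0],[0,0,-0.05,0],[0,0,0,0],[0,0,0,0],[0,0,0,0],[0,0,0,0],[0,0,0,0]]'
```

```text
time: 19.63
tcp_pos: [0.5566, 0.0279, 0.0732]
eef_rot: [0.992, 2.98, 0.0]
contact_force: [-1.3, 0.2, 3.0]
width: 0.0533
gripper_force: 104.8
time: 20.3
tcp_pos: [0.5567, 0.0279, 0.0684]
eef_rot: [0.992, 2.98, 0.0]
contact_force: [-2.4, -0.0, 7.5]
width: 0.0539
gripper_force: 106.0
```

```bash

python3 -m handwheel '[[0,0,-0.05,0],[0,0,-0.05,0],[0,0,-0.05,0],[0,0,0,0],[0,0,0,0],[0,0,0,0],[0,0,0,0],[0,0,0,0]]' 0 110
```

```text
time: 20.97
tcp_pos: [0.5568, 0.0279, 0.0681]
eef_rot: [0.992, 2.98, 0.0]
contact_force: [-12.6, 0.1, 24.0]
width: 0.0535
gripper_force: 115.6
```

```bash
python3 - <<'E'
from h import *
d=snap('side');save('side3',cv2.resize(d['img'][130:274,200:392],None,fx=4,fy=4,interpolation=cv2.INTER_CUBIC))
A=allpts(d).reshape(-1,3);m=(A[:,2]>.05)&(A[:,2]<.09)&(np.hypot(A[:,0]-.541,A[:,1]+.242)<.07);print(m.sum(),A[m].mean(0),A[m].max(0))
E
```

```text
<stdin>:3: RuntimeWarning: Mean of empty slice.
  ret = um.true_divide(
Traceback (most recent call last):
ValueError: zero-size array to reduction operation maximum which has no identity
```

View pics/side3.png

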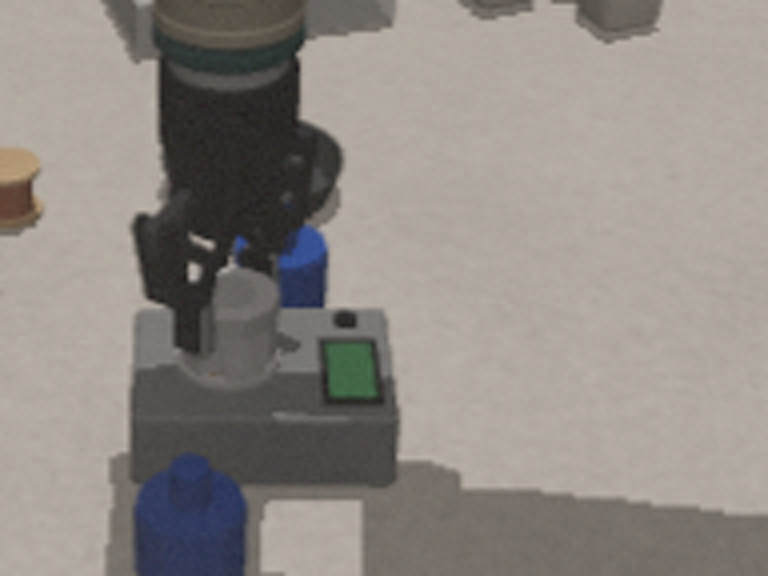

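The cap's rim sits on the seat at about (230,375), upright and between the fingers. The cover was already seen standing in the dish, so I hand in.

```bash
python3 -c "
from workcell import robot
print(robot.close_job())"
```

```text
the job is handed in; nothing more can be done
None
```

I put the cover in the dish and turned the cap onto the keys; it's pushed home and still held down, going by the force and height readings. The job is handed in, but no verdict came back.

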